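Press the pattern stamps into a kettle mould in order

TASK

Emboss the clay mould: with a fingertip, gently press down the wooden caps of the stamps standing in it, first the large round one, then the square one, then the long bar, each as far as it goes; they stay down. Press lightly on the middle of each cap, do not pick up or shift any stamp, leave the small round stamp unpressed, and do not disturb anything else.

Things in the scene. Friction and masses are not known exactly. Their poses are not given: they have to be found in the camera images.
- mould: Fixed round mould of brown clay, 336 mm across with iron bands, lying on the bench. Its flat floor is 30 mm above the bench, its rim (22 mm wide, inner radius about 146 mm) 48 mm. Origin: centre of the underside, z up. The four stamps stand on its floor, about 95 mm from its centre.
- stamp_round: The large round hand stamp, loose, 0.3 to 0.7 kg: a dark steel foot (disc, 54 mm diameter, 6 mm thick) and a steel collar (28 mm diameter, to 30 mm height), with a light wooden cap on a sliding stem above it. The cap is a disc 52 mm in diameter, 12 mm thick. Origin: centre of the foot's underside, z up. Only told apart by the shape and size of the cap.
- round_top (a point): Centre of the top face of the large round stamp's wooden cap; moves with the cap; 64 mm above the stamp's origin when the stem is fully up and nothing presses. Between cap and stem is a springy rubber cushion that gives 1 mm per 2.5 N, at most 7 mm, and springs back: the cap's top sinks about 1.6 mm before the stem moves, and a stem on its stop still leaves some 5 mm of soft give.
- stem_round (a joint): How far the large round stamp's stem is pushed down, m: 0 fully up, 0.012 fully down on its stop. About 4 N on the cap moves it and it stays where it is left (no return spring). Starts at 0 to 0.002.
- stamp_square: The square hand stamp, loose, 0.3 to 0.7 kg: a dark steel foot (disc, 54 mm diameter, 6 mm thick) and a steel collar (28 mm diameter, to 30 mm height), with a light wooden cap on a sliding stem above it. The cap is a square 48 x 48 mm, 12 mm thick. Origin: centre of the foot's underside, z up. Only told apart by the shape and size of the cap.
- square_top (a point): Centre of the top face of the square stamp's wooden cap; moves with the cap; 64 mm above the stamp's origin when the stem is fully up and nothing presses. Between cap and stem is a springy rubber cushion that gives 1 mm per 2.5 N, at most 7 mm, and springs back: the cap's top sinks about 1.6 mm before the stem moves, and a stem on its stop still leaves some 5 mm of soft give.
- stem_square (a joint): How far the square stamp's stem is pushed down, m: 0 fully up, 0.012 fully down on its stop. About 4 N on the cap moves it and it stays where it is left (no return spring). Starts at 0 to 0.002.
- stamp_bar: The long bar hand stamp, loose, 0.3 to 0.7 kg: a dark steel foot (disc, 54 mm diameter, 6 mm thick) and a steel collar (28 mm diameter, to 30 mm height), with a light wooden cap on a sliding stem above it. The cap is a bar 80 mm long (along the stamp's x) and 20 mm wide, 12 mm thick. Origin: centre of the foot's underside, z up. Only told apart by the shape and size of the cap.
- bar_top (a point): Centre of the top face of the long bar stamp's wooden cap; moves with the cap; 64 mm above the stamp's origin when the stem is fully up and nothing presses. Between cap and stem is a springy rubber cushion that gives 1 mm per 2.5 N, at most 7 mm, and springs back: the cap's top sinks about 1.6 mm before the stem moves, and a stem on its stop still leaves some 5 mm of soft give.
- stem_bar (a joint): How far the long bar stamp's stem is pushed down, m: 0 fully up, 0.012 fully down on its stop. About 4 N on the cap moves it and it stays where it is left (no return spring). Starts at 0 to 0.002.
- stamp_small: The small round hand stamp, loose, 0.3 to 0.7 kg: a dark steel foot (disc, 54 mm diameter, 6 mm thick) and a steel collar (28 mm diameter, to 30 mm height), with a light wooden cap on a sliding stem above it. The cap is a disc only 24 mm in diameter, 12 mm thick. Origin: centre of the foot's underside, z up. Only told apart by the shape and size of the cap.
- small_top (a point): Centre of the top face of the small round stamp's wooden cap; moves with the cap; 64 mm above the stamp's origin when the stem is fully up and nothing presses. Between cap and stem is a springy rubber cushion that gives 1 mm per 2.5 N, at most 7 mm, and springs back: the cap's top sinks about 1.6 mm before the stem moves, and a stem on its stop still leaves some 5 mm of soft give.
- stem_small (a joint): How far the small round stamp's stem is pushed down, m: 0 fully up, 0.012 fully down on its stop. About 4 N on the cap moves it and it stays where it is left (no return spring). Starts at 0 to 0.002.
- core: Loose dark clay core (blunt cone, 52 mm wide, 40 mm tall) in the middle of the mould; bystander. Origin: centre of its underside.
- weight: Loose brass weight (28 mm diameter, 26 mm tall) on the mould floor between two stamps; bystander. Origin: centre of its underside.
- tin: Loose tin, 84 mm diameter, 100 mm tall, on the bench; bystander. Origin: centre of its underside.
- jar: Loose jar, 60 mm diameter, 75 mm tall, on the bench; bystander. Origin: centre of its underside.
- tape: Loose wooden ring, 84 mm outside, 60 mm inside, 22 mm tall, lying on the bench; bystander. Origin: centre of its underside.
- mallet: Loose hammer lying on the bench beyond the mould; bystander. Origin on the tool, on the bench.
- spatula: Loose spatula lying on the bench; bystander. Origin on the tool, on the bench.
Not all that is in view belongs to the job. What is shaped like the stamp_bar but green is not meant. What is shaped like the stamp_square but turquoise is not meant.

How it is judged:
On the way, in this order (a step that is already met when the one before it is completed fails the run):
1. the large round cap's stem is down (9 mm or more of its 12 mm) (value of joint stem_round above 0.009 m), for 0.1 s.
2. then the square cap is down (value of joint stem_square above 0.009 m), for 0.1 s.
3. then the long bar cap is down (value of joint stem_bar above 0.009 m), for 0.1 s.
At the end, for the whole second after the job is handed in: The large round, square and long bar stamps' stems are each at least 9 mm down of 12, the small round one less than 5 mm; every stamp stands upright and still within 15 mm of where it began, and every other loose thing within 20 mm (value of joint each of stem_round, stem_square, stem_bar above 0.009 m and value of joint stem_small below 0.005 m and distance of each of stamp_round, stamp_square, stamp_bar, stamp_small from where it was at the start of the episode below 0.015 m and angle between each of stamp_round, stamp_square, stamp_bar, stamp_small's own z axis and vertical below 0.1 rad and linear speed of each of stamp_round, stamp_square, stamp_bar, stamp_small below 0.02 m/s and distance of each of core, weight, tin, jar, tape, mallet, spatula from where it was at the start of the episode below 0.02 m); the robot touches nothing.
It fails at once if a cap is pushed (over 5 mm) before its turn: the square one before the large round one is down, or the bar before the square one is down ((value of joint stem_square above 0.005 m and value of joint stem_round below 0.009 m) or (value of joint stem_bar above 0.005 m and value of joint stem_square below 0.009 m)).
It fails at once if the small round cap is pushed (over 5 mm) (value of joint stem_small above 0.005 m).
It fails at once if a stamp is lifted (8 mm), shifted (over 15 mm) or tipped (over 0.25 rad) (height (world z) of any of stamp_round, stamp_square, stamp_bar, stamp_small above 0.038 m or distance of any of stamp_round, stamp_square, stamp_bar, stamp_small from where it was at the start of the episode above 0.015 m or angle between any of stamp_round, stamp_square, stamp_bar, stamp_small's own z axis and vertical above 0.25 rad).
It fails at once if a stamp is pressed hard (over 30 N) (contact force between any of the fingers, the arm and stamp_round above 30 N or contact force between any of the fingers, the arm and stamp_square above 30 N or contact force between any of the fingers, the arm and stamp_bar above 30 N or contact force between any of the fingers, the arm and stamp_small above 30 N).
It fails at once if another loose thing is moved (over 20 mm) (distance of any of core, weight, tin, jar, tape, mallet, spatula from where it was at the start of the episode above 0.02 m).
It also fails if it takes over 51 s, if anything falls off the work surface, if the arm or the gripper's body presses on something with over 40 N, if the wrist force passes 120 N, or if a joint passes its speed limit or range.

ROBOT

A 6-joint arm with a two-finger parallel gripper is mounted at the origin on the work surface. World frame = base frame: x ahead of the robot, y to its left, z up, the work surface at z = 0. Lengths are in m, angles in rad, forces in N, time in s.
With the tool pointing down it reaches from about 0.275 to 0.75 m from the base axis. Payload 10.2 kg.
Tool frame: the origin (TCP) lies at the very end of the fingers, on their centre line; the grasp point (between the pads) lies 19 mm behind it; z points along the fingers, y is the line along which they close (so a half turn about z gives the same grasp; the last joint's range is limited). The gripper opens to 85 mm and grips with 20 to 120 N. Pads are 22 mm wide; open, the fingers measure 114 mm over their backs; the gripper's body (76 mm by 85 mm) begins 54 mm behind the grasp point. The pads swing forward as they close: fully open they stand 13 mm farther back than shut.
Start: joints at [1.008, 0.313, 1.498, -0, 1.331, -0.223], TCP at [0.175, 0.495, 0.231] pointing down, gripper open.
Joint ranges: [-2.94, 2.94], [-0.97, 2.17], [0.19, 2.56], [-1.23, 4.37], [0.02, 3.11], [-2.88, 2.88]. Speed limits (rad/s): [2.39, 2.39, 3.01, 3.14, 3.14, 3.14].

INTERFACE

Orientations are given as [roll, pitch, yaw] about the fixed x, y, z axes, in that order (R = Rz(yaw) Ry(pitch) Rx(roll)).
In Python, from rig import get_obs, capture, camera_params, job_done, find_in, silhouettes gives the robot as it stands.
- The arm moves only by the tool step_arm, never from a script. Its argument "series" is one flat list of numbers, 5 for each row, row after row: the finger opening in cm, from 0 to 8.54, then the shift along the tool's x, y, z in cm, then the turn about the tool's z in degrees. A call has 1 to 20 rows; each row shifts and turns the commanded pose from where the row before left it, along the tool's axes as they then stand; what a row does not reach is not made up. A row lasts 1/10 s, in which the tool goes at most 50 mm and 8.59 degrees, less where a joint would pass 70% of its speed; a pose out of reach is approached as far as the arm can. A call with a gripper value outside its range is refused whole. The fingers move at their own pace and stop on an object; "grip_force" is the grip in N (left out, the last holds). Time passes only in rows, so rows that do not move let the fingers close. It gives the time, the measured TCP pose, the force, the opening and the grip force at its end, in the units of the state.
- get_obs(): the state, without advancing time (a new reading comes with each control period).
- capture(name): name is "scene" or "top"; returns the picture (480x640x3 uint8, blue, green, red); there is no depth.
- camera_params(name): a dict with "vfov" (degrees; the focal length in pixels is half the picture's height over the tangent of half this angle, whatever the lens; pixels are square), "cx", "cy" (the principal point, pixels), "extrinsics" (4x4, takes a point from camera to world coordinates). Camera axes: x right, y down, z forward; pixel columns grow to the right and rows downward; lengths in m; the calibration is good to about 2 mm. A picture is of the moment at which its call begins. camera_params takes no time and is no camera call.
- job_done(): hands the job in; it is judged then, once.
Trained networks look in the newest picture that a camera, given by its name, has taken for a name from the list of things; names that differ only in an ending like _2 or _b are one class to them, and where a whole thing is asked for, a point or a joint stands for the part that bears it (a point fixed in the world has none). Each returns a list of dicts, best first, with "p" (0 to 1); they miss things now and then, are a little off and sometimes report something else, mostly with a low value. They report only what shows in the picture. A call takes as long as a camera call. They do not tell look-alikes from the thing itself.
- find_in(camera, target): "centre" ([column, row] in pixels, amid what is visible of it).
- silhouettes(camera, target): "region" (480x640 bool, what is visible of it) and "centre" ([column, row] in pixels, amid what is visible of it).
The state is a dict: "time_s": time; "joint_pos": joint angles; "dq": joint speeds; "joint_torque": joint torques, N m; "eef_pos": TCP position; "ee_rot": TCP orientation; "contact_force": force on the tool from outside, world axes, zero at the start; "ft_torque": the same for the moment, N m; "width": opening from 0.0 (shut) to 1.0 (fully open); "finger_force": force on a finger pad.
Only numpy, scipy, OpenCV 4.12 (cv2) and the standard library are available. Lean on these libraries where they do the work, as an engineer would, in place of code of your own. Each camera call takes 0.05 s, during which the arm holds its last target. There are 200 camera calls.

## Working session

There is one attempt and no reset: what is moved stays moved. The work goes in short steps, Python scripts to look and compute and a tool call to move; the robot and the scene stay as the last step left them, time stands still between calls to the robot, and variables do not carry over. Pictures are saved under pics/ and viewed, at most 10 in all, crops included, and the job is handed in when it is done.

Besides the shell and the picture viewer there is one more tool, called after "Request:" in YAML: its name, and indented under it one key for each argument. step_arm: Moves the arm, as the interface text tells. Its arguments: {"type":"object","properties":{"series":{"type":"array"},"grip_force":{"type":"number"}},"required":["series"]}

```bash
mkdir -p pics
cat > h.py <<'E'
import numpy as np, cv2
from rig import *
def ray(cam,px):
    p=camera_params(cam);f=240/np.tan(np.radians(p["vfov"])/2);T=np.array(p["extrinsics"])
    d=T[:3,:3]@np.array([(px[0]-p["cx"])/f,(px[1]-p["cy"])/f,1]);return T[:3,3],d
def at(cam,px,z):
    o,d=ray(cam,px);return o+d*(z-o[2])/d[2]
E
python3 - <<'E'
from h import *
for c in("top","scene"):
    cv2.imwrite(f"pics/{c}0.png",capture(c)); p=camera_params(c);print(c,p["vfov"],p["cx"],p["cy"],np.round(p["extrinsics"],3).tolist())
    for t in("round_top","square_top","bar_top","small_top","mould","core"):
        for r in find_in(c,t)[:3]: print(c,t,np.round(r["centre"]),round(r["p"],2),np.round(at(c,r["centre"],0.094),3))
print(get_obs())
E
```

```text
top 51.114757298580905 310.8056691635989 233.72579815191352 [[-0.001, -0.996, 0.091, 0.5], [-1.0, 0.001, -0.001, 0.013], [0.001, -0.091, -0.996, 1.325], [0.0, 0.0, 0.0, 1.0]]
top round_top [395. 265.] 0.63 [ 0.536 -0.193  0.094]
top square_top [314. 243.] 0.82 [0.589 0.004 0.094]
top square_top [240. 312.] 0.78 [0.422 0.184 0.094]
top square_top [356. 258.] 0.37 [ 0.554 -0.097  0.094]
top bar_top [119. 297.] 0.69 [0.459 0.478 0.094]
top bar_top [362. 218.] 0.66 [ 0.65  -0.116  0.094]
top bar_top [356. 257.] 0.66 [ 0.556 -0.099  0.094]
top small_top [343. 292.] 0.37 [ 0.47  -0.067  0.094]
top mould [347. 263.] 0.61 [ 0.542 -0.077  0.094]
top core [360. 257.] 0.62 [ 0.554 -0.108  0.094]
top core [395. 268.] 0.61 [ 0.529 -0.194  0.094]
scene 53.110403097725325 311.60599186297236 249.0629406336247 [[0.893, 0.337, -0.299, 0.963], [0.451, -0.678, 0.58, -0.68], [-0.007, -0.653, -0.757, 1.017], [0.0, 0.0, 0.0, 1.0]]
scene round_top [244. 307.] 0.84 [ 0.538 -0.199  0.094]
scene square_top [303. 261.] 0.73 [ 0.596 -0.017  0.094]
scene square_top [281. 201.] 0.59 [0.442 0.147 0.094]
scene bar_t
[... 328 characters left out ...]
 0.493 -0.104  0.094]
{'time_s': 0.7, 'joint_pos': array([ 1.00757920e+00,  3.12861316e-01,  1.49771149e+00,  2.96288820e-05,
        1.33099631e+00, -2.23401401e-01]), 'dq': array([ 0.00148538, -0.00148579,  0.00128861, -0.0027818 ,  0.00088954,
       -0.00012247]), 'joint_torque': array([-1.67106118e-03, -4.12112403e+01, -2.59868234e+01, -2.41363996e-04,
        6.27164991e-04, -1.49587248e-05]), 'eef_pos': array([0.17499618, 0.4949792 , 0.23130965]), 'ee_rot': array([ 3.14156332e+00, -2.28507012e-05,  2.80176989e+00]), 'contact_force': array([ 0.38770512,  0.2498925 , -0.59917021]), 'ft_torque': array([0.02281181, 0.02745716, 0.02889183]), 'finger_force': 0.0, 'width': 1.002354661748531}
```

Run:
```python
import cv2
a=cv2.imread("pics/top0.png")[170:350,240:480];cv2.imwrite("pics/topc.png",cv2.resize(a,None,fx=3.3,fy=3.3,interpolation=cv2.INTER_CUBIC))
```

```text
(no output)
```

View pics/topc.png

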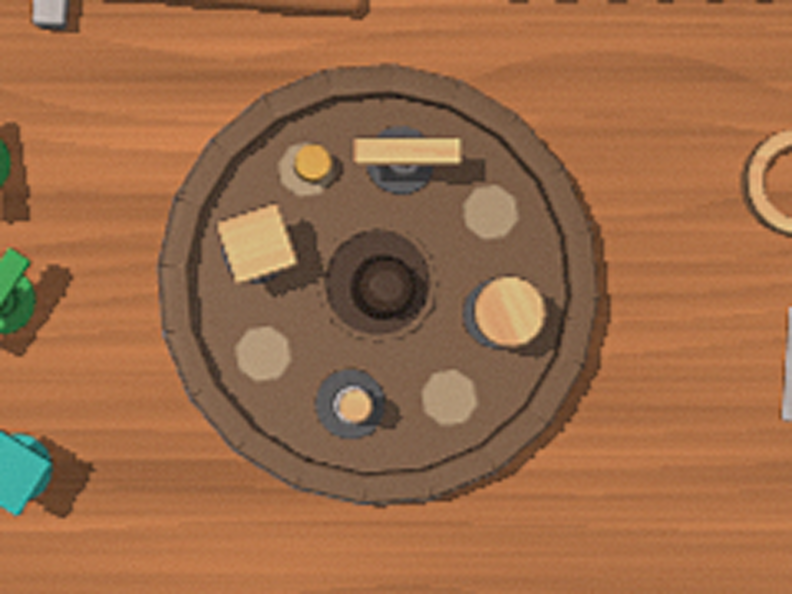

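View pics/scene0.png

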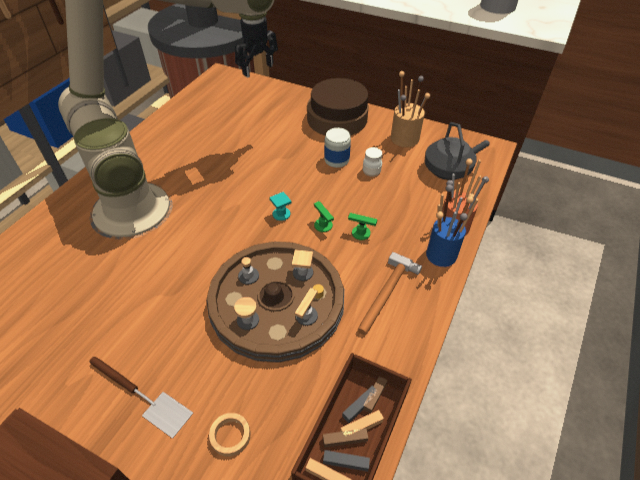

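View pics/top0.png

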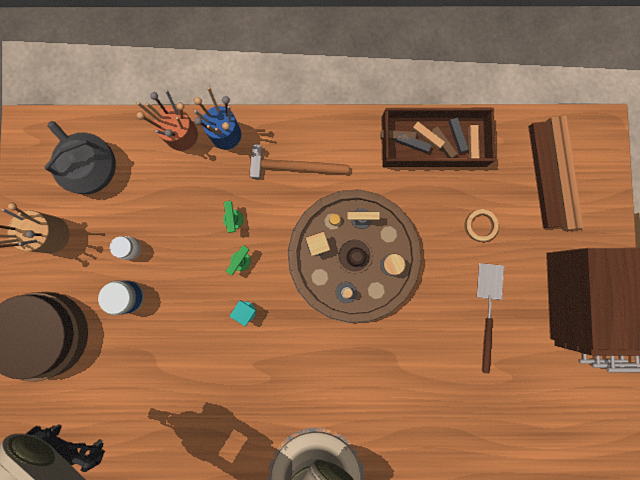

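```bash
cat >> h.py <<'E'
def tri(a,b):
    A=np.zeros((3,3));v=np.zeros(3)
    rs=[ray("top",a),ray("scene",b)]
    for o,d in rs:
        d=d/np.linalg.norm(d);P=np.eye(3)-np.outer(d,d);A+=P;v+=P@o
    x=np.linalg.solve(A,v);return x,[round(1e3*np.linalg.norm(np.cross(x-o,d/np.linalg.norm(d))),1) for o,d in rs]
def cap(img,seed,r=26):
    hsv=cv2.cvtColor(img,cv2.COLOR_BGR2HSV);m=cv2.inRange(hsv,(8,40,165),(28,190,255))
    n,l,s,c=cv2.connectedComponentsWithStats(m)
    d=np.where(l>0,np.hypot(*(np.indices(l.shape)[::-1]-np.array(seed)[:,None,None])),1e9)
    k=l[np.unravel_index(d.argmin(),d.shape)];return c[k],s[k],(l==k)
E
python3 - <<'E'
from h import *
T=cv2.imread("pics/top0.png");S=cv2.imread("pics/scene0.png")
for n,a,b in(("round",(394,264),(245,306)),("square",(318,243),(302,258)),("bar",(363,216),(307,303)),("small",(347,292),(247,263))):
    ca,sa,_=cap(T,a);cb,sb,_=cap(S,b);print(n,ca.round(1),sa[2:],cb.round(1),sb[2:],np.round(at("top",ca,.093),4),tri(ca,cb), "eye",np.round(at("top",a,.093),3))
print("mould",at("top",(356.7,256.4),.048), "base",at("top",(315,470),0.02))
s=S[230:360,200:350];cv2.imwrite("pics/sc.png",cv2.resize(s,None,fx=4.5,fy=4.5,interpolation=cv2.INTER_CUBIC))
E
```

```text
round [394.  263.9] [ 21  21 339] [241.1 303.4] [ 32  24 492] [ 0.5384 -0.1918  0.093 ] (array([ 0.53392837, -0.19393066,  0.09926838]), [np.float64(5.3), np.float64(5.3)]) eye [ 0.538 -0.192  0.093]
square [317.2 243.3] [ 24  24 369] [302.  257.5] [ 21  17 294] [ 0.5892 -0.0035  0.093 ] (array([ 0.58836063, -0.00429708,  0.08925577]), [np.float64(1.3), np.float64(1.3)]) eye [ 0.59  -0.006  0.093]
bar [362.8 215. ] [ 33   7 228] [309.2 298.2] [ 32  32 349] [ 0.6591 -0.1165  0.093 ] (array([ 0.66066318, -0.1146167 ,  0.09816811]), [np.float64(2.6), np.float64(2.6)]) eye [ 0.657 -0.117  0.093]
small [347.  292.4] [ 9 10 76] [245.8 260.5] [ 9  8 58] [ 0.4691 -0.076   0.093 ] (array([ 0.46796984, -0.07693437,  0.09092376]), [np.float64(1.3), np.float64(1.3)]) eye [ 0.47  -0.076  0.093]
mould [ 0.55888433 -0.10463539  0.048     ] base [0.02575719 0.002185   0.02      ]
```

View pics/sc.png

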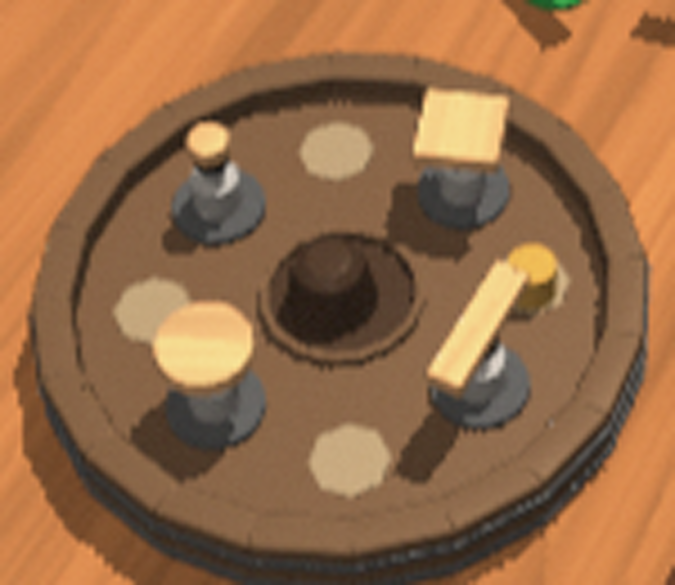

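The top view shows the round cap near (394,264), the square near (318,243), the bar near (363,216) and the small round near (347,292). The scene view agrees, with the weight beside the bar. The green and turquoise look-alikes are outside the mould.

```bash
cat >> h.py <<'E'
def rel(p):
    o=get_obs();y=o["ee_rot"][2];d=np.array(p)-o["eef_pos"]
    return np.round(100*np.array([np.cos(y)*d[0]+np.sin(y)*d[1],np.sin(y)*d[0]-np.cos(y)*d[1],-d[2]]),2)
E
python3 - <<'E'
from h import *
for a,b in(((394.2,264.2),(245.3,306.4)),((317.5,243.5),(302.7,257.3)),((363.,215.4),(306.2,302.2))):
    print(tri(a,b))
    q=at("scene",b,.093);print(q)
print(rel((.537,-.192,.15)))
E
```

```text
(array([ 0.53749405, -0.19329034,  0.08772224]), [np.float64(0.3), np.float64(0.3)])
[ 0.53963845 -0.196231    0.093     ]
(array([ 0.58890176, -0.00438309,  0.0899968 ]), [np.float64(0.0), np.float64(0.0)])
[ 0.59015125 -0.00654742  0.093     ]
(array([ 0.65834298, -0.11827231,  0.08575995]), [np.float64(0.9), np.float64(0.9)])
[ 0.65997923 -0.1231523   0.093     ]
[-57.03 -52.7    8.13]
```

Request:
step_arm:
  series: [0,-3,-2.77,0,0,0,-3,-2.77,0,0,0,-3,-2.77,0,0,0,-3,-2.77,0,0,0,-3,-2.77,0,0,0,-3,-2.77,0,0,0,-3,-2.77,0,0,0,-3,-2.77,0,0,0,-3,-2.77,0,0,0,-3,-2.77,0,0,0,-3,-2.77,0,0,0,-3,-2.77,0,0,0,-3,-2.77,0,0,0,-3,-2.77,0,0,0,-3,-2.77,0,0,0,-3,-2.77,0,0,0,-3,-2.77,0,0,0,-3,-2.77,0,0,0,-3,-2.77,0,0,0,0,0,0,0]
  grip_force: 20

```text
time_s: 2.7
eef_pos: [0.5379, -0.195, 0.2302]
ee_rot: [-3.141, -0.0, 2.798]
contact_force: [-0.3, 0.8, 0.1]
width: -0.004
finger_force: 0.0
```

Run:
```python
from h import *
o=get_obs();print(o["time_s"],o["eef_pos"],o["width"],o["contact_force"]);print(rel((.538,-.193,.105)))
```

```text
2.7 [ 0.53787282 -0.19497931  0.23019845] -0.0041867903226303176 [-0.2951797   0.82985417  0.05154769]
[ 0.05  0.19 12.52]
```

Request:
step_arm:
  series: [0,0,0.1,2,0,0,0,0,2,0,0,0,0,2,0,0,0,0,2,0,0,0,0,2,0,0,0,0,1.5,0,0,0,0,1,0,0,0,0,0,0,0,0,0,0,0,0,0,0,0,0]

```text
time_s: 3.7
eef_pos: [0.5377, -0.1904, 0.1073]
ee_rot: [-3.141, 0.002, 2.802]
contact_force: [0.1, 0.5, 0.2]
width: 0.002
finger_force: 0.0
```

Run:
```python
from h import *
cv2.imwrite("pics/a.png",cv2.resize(np.hstack([capture("top")[200:320,300:440],capture("scene")[220:340,190:330]]),None,fx=2.8,fy=4,interpolation=cv2.INTER_CUBIC))
print(rel((.538,-.193,.079)))
```

```text
[-0.12 -0.23  2.8 ]
```

View pics/a.png

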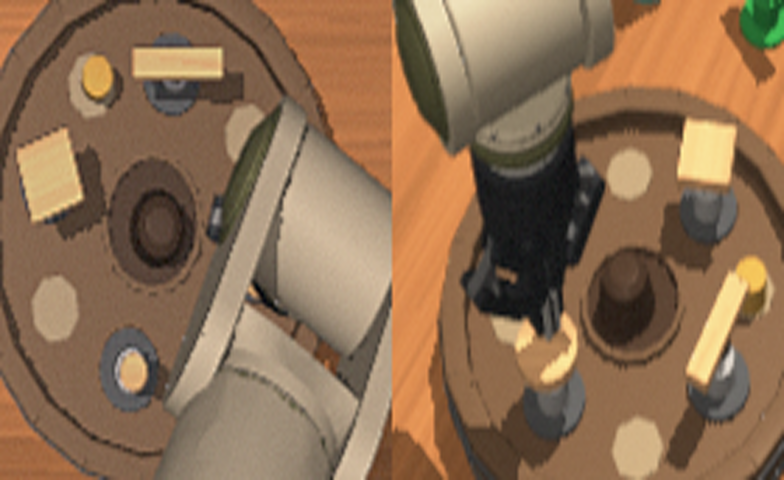

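The tip is right over the round cap, so I'll press slowly.

Request:
step_arm:
  series: [0,-0.1,-0.2,0.4,0,0,0,0,0.4,0,0,0,0,0.3,0,0,0,0,0.2,0,0,0,0,0.2,0,0,0,0,0.2,0,0,0,0,0.2,0,0,0,0,0.2,0,0,0,0,0.2,0,0,0,0,0.2,0,0,0,0,0,0,0,0,0,0,0]

```text
time_s: 5.0
eef_pos: [0.5376, -0.1925, 0.0812]
ee_rot: [3.142, -0.0, 2.802]
contact_force: [-1.1, 0.8, 1.5]
width: 0.001
finger_force: 1.2
```

Request:
step_arm:
  series: [0,0,0,0.1,0,0,0,0,0.1,0,0,0,0,0,0,0,0,0,0,0]

```text
time_s: 5.4
eef_pos: [0.5377, -0.1925, 0.0796]
ee_rot: [-3.142, 0.0, 2.802]
contact_force: [-2.2, 0.9, 5.2]
width: -0.003
finger_force: 2.9
```

Request:
step_arm:
  series: [0,0,0,0.1,0,0,0,0,0,0,0,0,0,0,0]

```text
time_s: 5.7
eef_pos: [0.5377, -0.1925, 0.0788]
ee_rot: [-3.141, 0.001, 2.802]
contact_force: [-3.0, 1.4, 7.8]
width: 0.002
finger_force: 3.9
```

The force is rising at the cushion's rate, so the stem is on its stop. Next I lift and go to the square.

Request:
step_arm:
  series: [0,0,0,-0.3,0,0,0,0,-0.5,0,0,0,0,-1,0,0,0,0,-2,0,0,0,0,-2,0,0,0,0,0,0]

```text
time_s: 6.3
eef_pos: [0.5388, -0.1931, 0.1392]
ee_rot: [-3.141, 0.005, 2.802]
contact_force: [0.3, -0.7, -1.1]
width: -0.003
finger_force: 0.0
```

Run:
```python
from h import *
print(get_obs()["eef_pos"],rel((.589,-.004,.079)))
```

```text
[ 0.53880916 -0.1931343   0.13918857] [ 1.57 19.5   6.02]
```

Request:
step_arm:
  series: [0,0.2,2.5,0,0,0,0.2,2.5,0,0,0,0.2,2.5,0,0,0,0.2,2.5,0,0,0,0.2,2.5,0,0,0,0.2,2.5,0,0,0,0.2,2.5,0,0,0,0.2,2,0,0,0,0,0,0,0,0,0,0,1.5,0,0,0,0,1.5,0,0,0,0,0,0,0,0,0,0,0]

```text
time_s: 7.6
eef_pos: [0.5874, -0.0039, 0.1063]
ee_rot: [-3.141, -0.0, 2.801]
contact_force: [0.3, -0.4, 0.0]
width: 0.001
finger_force: 0.0
```

Run:
```python
from h import *
cv2.imwrite("pics/b.png",cv2.resize(np.hstack([capture("top")[200:320,290:430],capture("scene")[220:340,210:350]]),None,fx=2.8,fy=4,interpolation=cv2.INTER_CUBIC))
print(get_obs()["eef_pos"],rel((.589,-.004,.079)))
```

```text
[ 0.58782943 -0.00375982  0.10704448] [-0.12  0.02  2.8 ]
```

View pics/b.png

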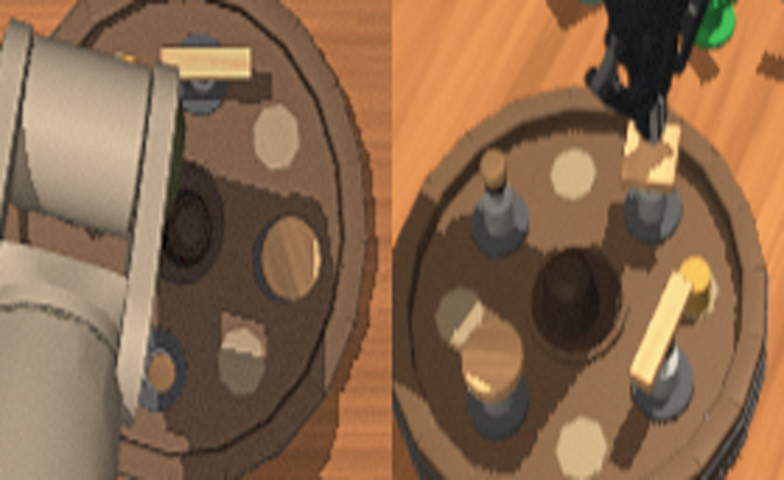

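The round cap is visibly lower and upright, and the tip is over the middle of the square cap. I'll press the square next.

Request:
step_arm:
  series: [0,-0.1,0,0.4,0,0,0,0,0.4,0,0,0,0,0.3,0,0,0,0,0.2,0,0,0,0,0.2,0,0,0,0,0.2,0,0,0,0,0.2,0,0,0,0,0.2,0,0,0,0,0.2,0,0,0,0,0.2,0,0,0,0,0.1,0,0,0,0,0,0,0,0,0,0,0]

```text
time_s: 9.0
eef_pos: [0.5884, -0.0036, 0.0804]
ee_rot: [3.142, -0.0, 2.802]
contact_force: [-1.8, 0.6, 4.2]
width: -0.0
finger_force: 2.0
```

Request:
step_arm:
  series: [0,0,0,0.1,0,0,0,0,0.1,0,0,0,0,0,0,0,0,0,0,0]

```text
time_s: 9.4
eef_pos: [0.5886, -0.0036, 0.0788]
ee_rot: [3.142, 0.0, 2.802]
contact_force: [-2.6, 0.5, 8.4]
width: 0.004
finger_force: 3.9
```

The square is on its stop. Next I lift and go to the bar.

Request:
step_arm:
  series: [0,0,0,-0.3,0,0,0,0,-0.5,0,0,0,0,-1,0,0,0,0,-2,0,0,0,0,-2,0,0,0,0,0,0]

```text
time_s: 10.0
eef_pos: [0.5898, -0.0039, 0.1392]
ee_rot: [3.141, 0.005, 2.802]
contact_force: [-0.3, 0.7, -0.3]
width: -0.001
finger_force: 0.0
```

Run:
```python
from h import *
print(get_obs()["eef_pos"],rel((.658,-.118,.079)))
```

```text
[ 0.58979282 -0.00386516  0.13923091] [-10.23  -8.49   6.02]
```

Request:
step_arm:
  series: [0,-1.7,-1.4,0,0,0,-1.7,-1.4,0,0,0,-1.7,-1.4,0,0,0,-1.7,-1.4,0,0,0,-1.7,-1.4,0,0,0,-1.7,-1.5,0,0,0,0,0,0,0,0,0,0,1.5,0,0,0,0,1.5,0,0,0,0,0,0,0,0,0,0,0]

```text
time_s: 11.1
eef_pos: [0.6561, -0.1173, 0.106]
ee_rot: [3.142, -0.001, 2.802]
contact_force: [0.4, -1.0, 1.2]
width: 0.002
finger_force: 0.0
```

Run:
```python
from h import *
cv2.imwrite("pics/c.png",cv2.resize(np.hstack([capture("top")[200:320,290:430],capture("scene")[220:340,210:350]]),None,fx=2.8,fy=4,interpolation=cv2.INTER_CUBIC))
print(get_obs()["eef_pos"],rel((.658,-.118,.079)))
```

```text
[ 0.65654466 -0.11759321  0.10702449] [-0.15  0.01  2.8 ]
```

View pics/c.png

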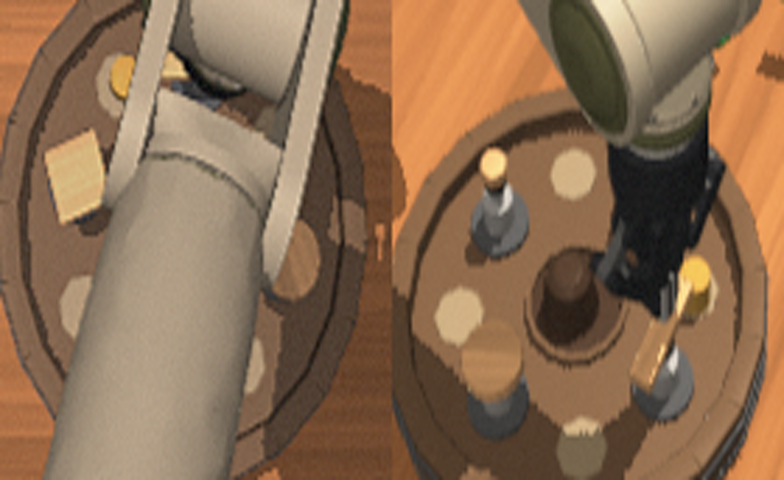

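The tip is over the middle of the bar and the square cap is down and upright. I'll press the bar now.

Request:
step_arm:
  series: [0,-0.1,0,0.4,0,0,0,0,0.4,0,0,0,0,0.3,0,0,0,0,0.2,0,0,0,0,0.2,0,0,0,0,0.2,0,0,0,0,0.2,0,0,0,0,0.2,0,0,0,0,0.2,0,0,0,0,0.2,0,0,0,0,0.1,0,0,0,0,0,0,0,0,0,0,0]

```text
time_s: 12.5
eef_pos: [0.6572, -0.1181, 0.0804]
ee_rot: [-3.142, 0.0, 2.802]
contact_force: [-2.1, 1.1, 4.5]
width: -0.001
finger_force: 2.0
```

Request:
step_arm:
  series: [0,0,0,0.1,0,0,0,0,0.1,0,0,0,0,0,0,0,0,0,0,0]

```text
time_s: 12.9
eef_pos: [0.6573, -0.1181, 0.0789]
ee_rot: [-3.142, 0.0, 2.802]
contact_force: [-3.7, 0.7, 7.4]
width: 0.002
finger_force: 3.8
```

Request:
step_arm:
  series: [0,0,0,-0.3,0,0,0,0,-0.5,0,0,0,0,-1,0,0,0,0,-2,0,0,0,0,-3,0,0,0,0,-3,0,0,0,0,-3,0,0,2,3,0,0,0,2,3,0,0,0,2,3,0,0,0,2,3,0,0,0,2,3,0,0,0,2,3,0,0,0,2,3,0,0,0,2,3,0,0,0,2,3,0,0,0,2,3,0,0,0,0,0,0,0]

```text
time_s: 14.7
eef_pos: [0.5674, 0.2351, 0.2068]
ee_rot: [3.14, 0.0, 2.806]
contact_force: [0.3, -0.2, -0.1]
width: -0.0
finger_force: 0.0
```

Run:
```python
from h import *
t=capture("top");s=capture("scene")
cv2.imwrite("pics/d.png",cv2.resize(np.hstack([t[190:330,285:425],s[230:370,205:345]]),None,fx=2.8,fy=4,interpolation=cv2.INTER_CUBIC))
```

```text
(no output)
```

View pics/d.png

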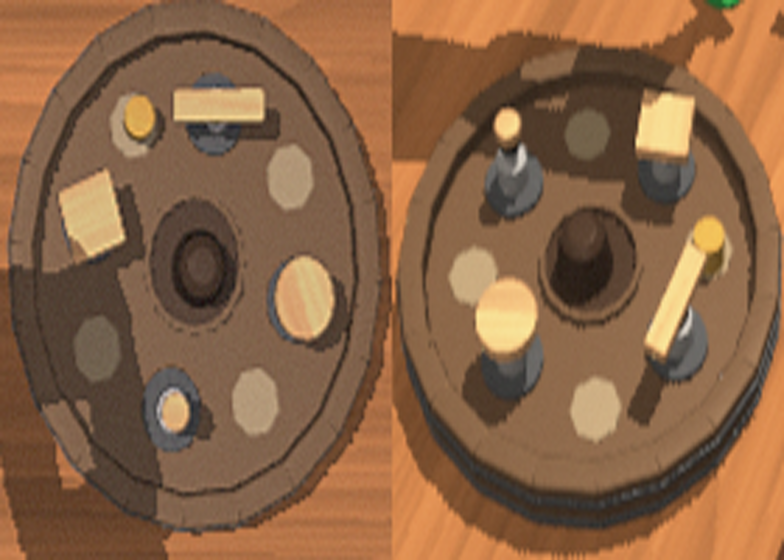

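All stamps stand upright in place with the three caps lowered, and the small one is untouched.

```bash
python3 -c "
from rig import *
print(job_done())"
```

```text
the job is handed in; nothing more can be done
None
```

I pressed the large round, square and long bar caps down to their stops in that order, at no more than about 8 N measured vertical force, and handed the job in at about 15 s; the last picture shows every stamp upright in place and the small round one unpressed, but no verdict was returned.

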